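# Re-sort mixed-up sample tubes in their colour-coded cradles

## Task

The four sample tubes have been put back in the wrong cradles: lay each tube in the cradle of its own colour, centred and fully down in both supports. Use the empty grey cradle as the parking place while you swap them, and leave it empty at the end; never lay a tube on the bench, and do not knock over the amber bottle.

Things in the scene. Friction and masses are not known exactly. Their poses are not given: they have to be found in the camera images.
- tube_red: loose sample tube with a red cap and a red band round its middle, white plastic, 60 g: a smooth round rod 30 mm in diameter (cap flush) and 116 mm long, lying level in a cradle. Origin on its axis at mid-length (the band), x axis along the tube towards the cap; y and z turn as it rolls. At the start the origin is 40 mm above its cradle's underside, within 4 mm of its middle
- tube_blue: loose sample tube with a blue cap and a blue band round its middle, white plastic, 60 g: a smooth round rod 30 mm in diameter (cap flush) and 116 mm long, lying level in a cradle. Origin on its axis at mid-length (the band), x axis along the tube towards the cap; y and z turn as it rolls. At the start the origin is 40 mm above its cradle's underside, within 4 mm of its middle
- tube_green: loose sample tube with a green cap and a green band round its middle, white plastic, 60 g: a smooth round rod 30 mm in diameter (cap flush) and 116 mm long, lying level in a cradle. Origin on its axis at mid-length (the band), x axis along the tube towards the cap; y and z turn as it rolls. At the start the origin is 40 mm above its cradle's underside, within 4 mm of its middle
- tube_yellow: loose sample tube with a yellow cap and a yellow band round its middle, white plastic, 60 g: a smooth round rod 30 mm in diameter (cap flush) and 116 mm long, lying level in a cradle. Origin on its axis at mid-length (the band), x axis along the tube towards the cap; y and z turn as it rolls. At the start the origin is 40 mm above its cradle's underside, within 4 mm of its middle
- cradle_red: red cradle, home of the red tube; fixed. Base plate 124 mm (x) by 64 mm (y), 8 mm thick; two V supports, 8 mm thick, 31 mm either side of the middle along x, leave 54 mm between them for the fingers. They hold a tube along x, its axis 40 mm above the underside; V mouth 40 mm wide, tops 39 mm above the underside. Origin: centre of the underside, 2 mm above the bench; z up
- cradle_blue: blue cradle, home of the blue tube; fixed. Base plate 124 mm (x) by 64 mm (y), 8 mm thick; two V supports, 8 mm thick, 31 mm either side of the middle along x, leave 54 mm between them for the fingers. They hold a tube along x, its axis 40 mm above the underside; V mouth 40 mm wide, tops 39 mm above the underside. Origin: centre of the underside, 2 mm above the bench; z up
- cradle_green: green cradle, home of the green tube; fixed. Base plate 124 mm (x) by 64 mm (y), 8 mm thick; two V supports, 8 mm thick, 31 mm either side of the middle along x, leave 54 mm between them for the fingers. They hold a tube along x, its axis 40 mm above the underside; V mouth 40 mm wide, tops 39 mm above the underside. Origin: centre of the underside, 2 mm above the bench; z up
- cradle_yellow: yellow cradle, home of the yellow tube; fixed. Base plate 124 mm (x) by 64 mm (y), 8 mm thick; two V supports, 8 mm thick, 31 mm either side of the middle along x, leave 54 mm between them for the fingers. They hold a tube along x, its axis 40 mm above the underside; V mouth 40 mm wide, tops 39 mm above the underside. Origin: centre of the underside, 2 mm above the bench; z up
- cradle_grey: grey cradle, empty at the start: the spare parking place; fixed. Same shape, origin and axes as the coloured cradles (a tube's axis lies 40 mm above its underside). All five stand on a thin mat, turned the same way, at least 120 mm apart centre to centre; a dish (14 mm high) and a marker (12 mm high) lie between some of them
- amber_bottle: bystander: upright amber glass bottle with a black cap, 48 mm in diameter and 110 mm tall, 250 g, loose, standing at the left edge of the mat, at least 90 mm from the axis of any tube. Origin: centre of its underside, z up

How it is judged (in metres and radians):
At the end, for the whole second after the job is handed in: Each tube is released and at rest in the cradle of its own colour: its middle within 15 mm horizontally of the cradle's middle, its axis 34 to 46 mm above the cradle's underside and within 0.15 rad of the cradle's x axis, cap either way. The amber bottle stands upright (within 0.3 rad) (horizontal distance between tube_red and cradle_red below 0.015 m and z of tube_red in the frame of cradle_red between 0.034 and 0.046 m and angle between the x axis of tube_red and the x axis of cradle_red, either way round below 0.15 rad and linear speed of each of tube_red, tube_blue, tube_green, tube_yellow below 0.02 m/s and angular speed of each of tube_red, tube_blue, tube_green, tube_yellow below 0.5 rad/s and horizontal distance between tube_blue and cradle_blue below 0.015 m and z of tube_blue in the frame of cradle_blue between 0.034 and 0.046 m and angle between the x axis of tube_blue and the x axis of cradle_blue, either way round below 0.15 rad and horizontal distance between tube_green and cradle_green below 0.015 m and z of tube_green in the frame of cradle_green between 0.034 and 0.046 m and angle between the x axis of tube_green and the x axis of cradle_green, either way round below 0.15 rad and horizontal distance between tube_yellow and cradle_yellow below 0.015 m and z of tube_yellow in the frame of cradle_yellow between 0.034 and 0.046 m and angle between the x axis of tube_yellow and the x axis of cradle_yellow, either way round below 0.15 rad and angle between amber_bottle's own z axis and vertical below 0.3 rad); the robot touches nothing.
It fails at once if the red tube lies on the bench or mat or has fallen out of the cradles (height (world z) of tube_red below 0.026 m).
It fails at once if the blue tube lies on the bench or mat or has fallen out of the cradles (height (world z) of tube_blue below 0.026 m).
It fails at once if the green tube lies on the bench or mat or has fallen out of the cradles (height (world z) of tube_green below 0.026 m).
It fails at once if the yellow tube lies on the bench or mat or has fallen out of the cradles (height (world z) of tube_yellow below 0.026 m).
It fails at once if the amber bottle is knocked over (angle between amber_bottle's own z axis and vertical above 0.5 rad).
It also fails if it takes over 128 s, if anything falls off the work surface, if the arm or the gripper's body presses on something with over 40 N, if the wrist force passes 120 N, or if a joint passes its speed limit or range.

## Robot

A 6-joint arm with a two-finger parallel gripper is mounted at the origin on the work surface. World frame = base frame: x ahead of the robot, y to its left, z up, the work surface at z = 0. Lengths are in m, angles in degrees, forces in N, time in s.
With the tool pointing down it reaches from about 0.3 to 0.75 m from the base axis. Payload 8.5 kg.
Tool frame: the origin (TCP) lies on the centre line of the jaws, within the pads' length; the fingertips stand 19 mm ahead of it and the grasp point (between the pads) is the TCP; z points along the fingers, x is the direction in which the jaws open and shut, and the axes are right-handed (so a half turn about z gives the same grasp; the last joint's range is limited). The gripper opens to 85 mm and grips with 20 to 120 N. Pads are 22 mm wide; open, the fingers measure 114 mm over their backs; the gripper's body (76 mm by 85 mm) begins 54 mm behind the grasp point. The pads swing forward as they close: fully open they stand 13 mm farther back than shut.
Start: joints at [-79.315, 21.807, 74.336, -0, 83.858, -12.336], TCP at [0.215, -0.506, 0.25] pointing down, gripper open.
Joint ranges: [-178.18, 178.18], [-50.72, 133.34], [12.68, 142.11], [-81.47, 261.47], [9.98, 163.14], [-165.26, 165.26]. Speed limits (degrees/s): [136.94, 136.94, 180, 180, 180, 180].

## Interface

Orientations are given as a 3x3 rotation matrix whose columns are the frame's x, y, z axes.
In Python, from rig import env, cams, order gives the robot as it stands.
- The arm moves only by the tool step_arm, never from a script. Its argument "steps" is a list of rows, each an object with "xyz": the shift along the tool's x, y, z normalised to -1 to 1, where 1 is 0.04 m, a list of three; "turn": the turn, a rotation vector about the tool's x, y, z normalised to -1 to 1, where 1 is 0.08 rad, a list of three; "gripper": the gripper command: -1 is shut, 1 is fully open, values between are in proportion. A call has 1 to 20 rows; each row shifts and turns the commanded pose from where the row before left it, along the tool's axes as they then stand; what a row does not reach is not made up. A row lasts 1/12 s, in which the tool goes at most 41.7 mm and 7.16 degrees, less where a joint would pass 70% of its speed; a pose out of reach is approached as far as the arm can. A call with a number of a shift or a turn outside -1 to 1 is refused whole. A call with a gripper value outside its range is refused whole. The fingers move at their own pace and stop on an object; "squeeze" is the grip in N (left out, the last holds). Time passes only in rows, so rows that do not move let the fingers close. It gives the time, the measured TCP pose, the force and the opening at its end, in the units of the state.
- env.observe(): the state, without advancing time (a new reading comes with each control period).
- cams.get_image(name): name is "scene" or "top" or "wrist"; returns (picture, depth): 480x640x3 uint8, red, green, blue; 480x640 float32, m along the optical axis (not along the pixel's ray), 0 where there is no reading.
- cams.camera_info(name): a dict with "fx", "fy", "cx", "cy" (pixels), "k1" (the pictures are not rectified: a ray, as slopes to the right and down, at radius r is drawn at 1 + k1 r^2 times it, then the intrinsics apply), "extrinsics" (4x4, takes a point from camera to world coordinates). Camera axes: x right, y down, z forward; pixel columns grow to the right and rows downward; lengths in m; the calibration is good to about 2 mm. A picture is of the moment at which its call begins: read the wrist's pose just before it. camera_info takes no time and is no camera call; for the wrist camera it gives the pose at the moment of the call.
- order.close_job(): hands the job in, once; it reports no verdict.
The state is a dict: "time_s": time; "q": joint angles; "qvel": joint speeds; "joint_efforts": joint torques, N m; "position": TCP position; "tool_rot": TCP orientation; "ft_force": force on the tool from outside, world axes, zero at the start; "wrist_torque": the same for the moment, N m; "grip_width": finger opening in m.
Only numpy, scipy, OpenCV 4.12 (cv2) and the standard library are available. Lean on these libraries where they do the work, as an engineer would, in place of code of your own. Each camera call takes 0.05 s, during which the arm holds its last target. There are 200 camera calls.

## Working session

There is one attempt and no reset: what is moved stays moved. The work goes in short steps, Python scripts to look and compute and a tool call to move; the robot and the scene stay as the last step left them, time stands still between calls to the robot, and variables do not carry over. Pictures are saved under pics/ and viewed, about 12 in all and at most 16, crops included, and the job is handed in when it is done.

Besides the shell and the picture viewer there is one more tool, called after "Call:" by a JSON object that holds its "op" and its "data". step_arm: Moves the arm, as the interface text tells. Scaled input: -1 to 1 covers 0.04 m each way for a shift and 0.08 rad each way for a turn. Its arguments: {"type":"object","properties":{"steps":{"type":"array"},"squeeze":{"type":"number"}},"required":["steps"]}

```bash
ls; mkdir -p pics; python3 - <<'E'
from rig import env,cams,order
import cv2,numpy as np
s=env.observe();print(s)
for n in ["scene","top"]:
    im,d=cams.get_image(n);cv2.imwrite(f"pics/{n}0.png",im[:,:,::-1]);np.savez(f"{n}0.npz",im=im,d=d)
    print(n,cams.camera_info(n))
print(cams.camera_info("wrist"))
E
```

```text
pics
{'time_s': 0.0, 'q': array([-7.93145277e+01,  2.18416809e+01,  7.43863384e+01,  1.33368787e-03,
        8.38564663e+01, -1.23364458e+01]), 'qvel': array([ 0.16614403,  0.05208217, -0.09692479, -0.03361481, -0.05212018,
       -0.06742022]), 'joint_efforts': array([-2.22229835e-03, -4.48462272e+01, -2.31279999e+01, -3.12536040e-04,
        4.76031550e-03, -1.76448526e-05]), 'position': array([ 0.21504238, -0.50592856,  0.24969595]), 'tool_rot': array([[ 3.91080745e-01, -9.20356338e-01, -2.50665462e-04],
       [-9.20355252e-01, -3.91080679e-01,  1.45327436e-03],
       [-1.43556069e-03, -3.37646346e-04, -9.99998913e-01]]), 'ft_force': array([-0.40284389, -0.17858072,  0.19519765]), 'wrist_torque': array([ 0.03872612, -0.02725214, -0.02268092]), 'grip_width': 0.08525510877953536}
scene {'fx': 442.9916340727953, 'fy': 442.9916340727953, 'cx': 312.97075232270834, 'cy': 242.26766502528943, 'k1': -0.07323942603027189, 'extrinsics': array([[-0.80822636,  0.46586433, -0.36019519,  0.80872007],
       [ 0.58886351,  0.64265923, -0.4901315 ,  0.39237705],
       [ 0.00314798, -0.608243  ,
[... 270 characters left out ...]
  0.20918544,  0.38897835],
       [-0.99758224,  0.06890565, -0.00903821,  0.05453095],
       [-0.00559801, -0.20930576, -0.97783422,  0.8835135 ],
       [ 0.        ,  0.        ,  0.        ,  1.        ]])}
{'fx': 383.43105506970846, 'fy': 383.43105506970846, 'cx': 324.0008356826734, 'cy': 238.93384925485933, 'k1': 0.012242657189498022, 'extrinsics': array([[ 3.92153338e-01, -8.83829104e-01, -2.55072291e-01,
         2.79690845e-01],
       [-9.19899594e-01, -3.76988739e-01, -1.08001055e-01,
        -4.78510266e-01],
       [-7.04905415e-04,  2.76993871e-01, -9.60871427e-01,
         3.73036039e-01],
       [ 0.00000000e+00,  0.00000000e+00,  0.00000000e+00,
         1.00000000e+00]])}
```

View pics/top0.png

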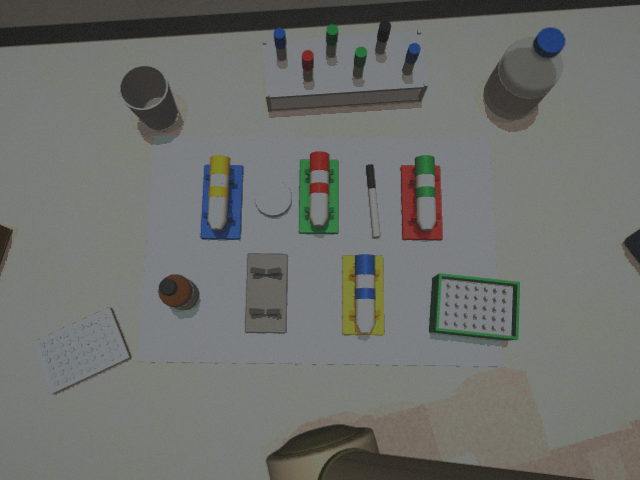

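The top view shows the blue cradle (222,202) holding the yellow tube and the yellow cradle (363,295) holding the blue tube. The green cradle (319,196) holds the red tube and the red cradle (422,202) holds the green tube. Grey (266,293) is empty and the bottle is at (178,291). That makes two swaps, so 6 moves.

```bash
cat > h.py <<'E'
import cv2,numpy as np
from rig import env,cams,order
HUE={'red':0,'blue':110,'green':62,'yellow':26}
def rays(ci):
    v,u=np.mgrid[0:480,0:640]; K=np.array([[ci['fx'],0,ci['cx']],[0,ci['fy'],ci['cy']],[0,0,1]])
    p=np.stack([u,v],-1).reshape(-1,1,2).astype(float)
    q=cv2.undistortPoints(p,K,np.array([ci['k1'],0,0,0,0.])).reshape(480,640,2)
    R=ci['extrinsics'][:3,:3]
    return np.dstack([q,np.ones((480,640))])@R.T, ci['extrinsics'][:3,3]
def plane(ci,z):
    r,o=rays(ci); return o+r*((z-o[2])/r[...,2])[...,None]
def depthpts(ci,d):
    r,o=rays(ci); return o+r*d[...,None]
def cmask(im,c,s=90,v=40):
    h=cv2.cvtColor(im,cv2.COLOR_RGB2HSV).astype(int)
    dh=np.abs((h[...,0]-HUE[c]+90)%180-90)
    return (dh<10)&(h[...,1]>s)&(h[...,2]>v)
E
python3 - <<'E'
from h import *
z=np.load('top0.npz');im,d=z['im'],z['d'];ci=cams.camera_info('top')
W=depthpts(ci,d); P=plane(ci,.010); B=plane(ci,.057)
h=cv2.cvtColor(im,cv2.COLOR_RGB2HSV)
for y,x in [(160,220),(163,207),(160,303),(165,319),(235,410),(165,425),(262,365),(330,348),(290,268),(200,440-60+3)]: print((x,y),h[y,x],W[y,x].round(4),d[y,x])
roi={'blue':(190,155,250,250),'green':(290,150,345,240),'red':(395,155,450,245),'yellow':(335,245,392,342),'grey':(240,248,293,338)}
def rect(m,P):
    m=cv2.morphologyEx(m.astype(np.uint8),cv2.MORPH_OPEN,np.ones((3,3)))
    n,l,st,_=cv2.connectedComponentsWithStats(m)
    m=np.isin(l,[i for i in range(1,n) if st[i,4]>40])
    pts=P[m][:,:2].astype(np.float32)*1000
    return m,cv2.minAreaRect(pts)
for c,(x0,y0,x1,y1) in roi.items():
    R=np.zeros((480,640),bool);R[y0:y1,x0:x1]=1
    m=R&(cmask(im,c) if c!='grey' else (h[...,2]<115))
    m2=m&(np.abs(W[...,2]-.010)<.008)
    for k in (m,m2): print(c,k.sum(),rect(k,P)[1])
tubes={'yellow':'blue','red':'green','green':'red','blue':'yellow'}
for t,c in tubes.items():
    x0,y0,x1,y1=roi[c];R=np.zeros((480,640),bool);R[y0-12:y1,x0:x1]=1
    m=R&(W[...,2]>.044)&(W[...,2]<.075)
    mt=R&cmask(im,t);n,l,st,ce=cv2.connectedComponentsWithStats(mt.astype(np.uint8))
    print('tube',t,cv2.minAreaRect(W[m][:,:2].astype(np.float32)*1000),[(ce[i].round(1),W[l==i].mean(0).round(4),st[i,4]) for i in range(1,n) if st[i,4]>60])
R=np.zeros((480,640),bool);R[265:315,150:205]=1
m=R&(W[...,2]>.03);print('bottle',W[m].mean(0),W[m].max(0))
E
```

```text
(220, 160) [ 32 172 129] [0.6998 0.1752 0.0583] 0.8708829
(207, 163) [ 95  12 130] [0.7164 0.2047 0.0044] 0.92675006
(303, 160) [ 66 139 119] [0.7071 0.046  0.0134] 0.9174195
(319, 165) [  2 159 127] [0.6801 0.0223 0.0602] 0.8662842
(410, 235) [  2 157 128] [ 0.5697 -0.1155  0.0123] 0.8912422
(425, 165) [ 64 145 114] [ 0.6692 -0.1417  0.0576] 0.8679574
(365, 262) [110 162 134] [ 0.5239 -0.0352  0.058 ] 0.83627933
(348, 330) [ 31 151 127] [ 0.4276 -0.0044  0.0142] 0.85863274
(268, 290) [ 25  15 104] [0.4981 0.115  0.0103] 0.8760961
(383, 200) [105  16 130] [ 0.6328 -0.0796  0.0034] 0.9128181
blue 1612 ((647.85791015625, 182.2469940185547), (63.519630432128906, 123.2952880859375), 85.33450317382812)
blue 1473 ((647.8508911132812, 182.16091918945312), (63.346900939941406, 123.2952880859375), 85.33450317382812)
green 1520 ((645.9981079101562, 25.68575668334961), (61.529808044433594, 121.95671081542969), 85.41696166992188)
green 1401 ((645.9981079101562, 25.68575668334961), (61.529808044433594, 121.95671081542969), 85.41696166992188)
red 1730 ((623.9469604492188, -139.4986572265625), (64.
[... 1031 characters left out ...]
8]), np.int32(349)), (array([318.5, 187.5]), array([0.6449, 0.0256, 0.0569]), np.int32(183))]
tube green ((627.5388793945312, -137.6103515625), (38.102413177490234, 116.96477508544922), 87.91336822509766) [(array([424.5, 164.5]), array([ 0.6704, -0.1411,  0.0568]), np.int32(331)), (array([425.3, 191.3]), array([ 0.6259, -0.1364,  0.0615]), np.int32(178))]
tube blue ((478.6869201660156, -32.54144287109375), (40.131011962890625, 115.22180938720703), 85.93478393554688) [(array([364.1, 264. ]), array([ 0.5205, -0.0331,  0.0609]), np.int32(375)), (array([364.9, 293.1]), array([ 0.4773, -0.0305,  0.0606]), np.int32(204))]
bottle [0.49432842 0.23641015 0.09670549] [0.5238322  0.26924413 0.8835135 ]
```

Plates measure 64×124 mm as expected, and all cradle x axes lie at about -4.6°. Next I turn the tool to match and go above the blue tube.

```bash
cat >> h.py <<'E'
from scipy.spatial.transform import Rotation as Ro
YAW=-4.6
C={'blue':(.6479,.1822),'green':(.646,.0257),'red':(.624,-.1395),'yellow':(.4814,-.0326),'grey':(.4946,.118)}
def Rt(yaw=YAW):
    a=np.radians(yaw-90);x=np.array([np.cos(a),np.sin(a),0]);z=np.array([0,0,-1.]);return np.c_[x,np.cross(z,x),z]
def go(xyz,yaw=YAW):
    "turn units (do first), then shift units in the turned tool frame"
    s=env.observe();R=s['tool_rot'];T=Rt(yaw)
    print('turn',(Ro.from_matrix(R.T@T).as_rotvec()/.08).round(2),'shift',(T.T@(np.array(xyz)-s['position'])/.04).round(2))
E
python3 -c "
from h import *
go((.480,-.032,.2))
T=Rt();k=list(C);P={**C}
for a,b in [('yellow','grey'),('blue','yellow'),('grey','blue'),('blue','green'),('green','grey'),('red','green'),('grey','red')]:
    print(a,b,(T.T@(np.array([*C[b],0])-np.array([*C[a],0]))/.04).round(2))
"
```

```text
turn [0.   0.02 6.03] shift [-12.34  -5.65   1.24]
yellow grey [-3.78 -0.03  0.  ]
blue yellow [5.69 3.72 0.  ]
grey blue [-1.91 -3.69  0.  ]
blue green [ 3.9  -0.27  0.  ]
green grey [-2.    3.96  0.  ]
red green [-4.16 -0.22  0.  ]
grey red [ 6.16 -3.74  0.  ]
```

Call:
{"op": "step_arm", "data": {"steps": [{"xyz": [0, 0, 0], "turn": [0, 0, 0.86], "gripper": 1}, {"xyz": [0, 0, 0], "turn": [0, 0, 0.86], "gripper": 1}, {"xyz": [0, 0, 0], "turn": [0, 0, 0.86], "gripper": 1}, {"xyz": [0, 0, 0], "turn": [0, 0, 0.86], "gripper": 1}, {"xyz": [0, 0, 0], "turn": [0, 0, 0.86], "gripper": 1}, {"xyz": [0, 0, 0], "turn": [0, 0, 0.86], "gripper": 1}, {"xyz": [0, 0, 0], "turn": [0, 0, 0.86], "gripper": 1}, {"xyz": [0, 0, 0], "turn": [0, 0, 0], "gripper": 1}], "squeeze": 40}}

```text
time_s: 0.77
position: [0.2151, -0.506, 0.25]
tool_rot: [[-0.082, -0.997, -0.0], [-0.997, 0.082, 0.001], [-0.001, 0.0, -1.0]]
ft_force: [0.9, -0.1, 0.3]
grip_width: 0.0856
```

Call:
{"op": "step_arm", "data": {"steps": [{"xyz": [-0.77, -0.35, 0.08], "turn": [0, 0, 0], "gripper": 1}, {"xyz": [-0.77, -0.35, 0.08], "turn": [0, 0, 0], "gripper": 1}, {"xyz": [-0.77, -0.35, 0.08], "turn": [0, 0, 0], "gripper": 1}, {"xyz": [-0.77, -0.35, 0.08], "turn": [0, 0, 0], "gripper": 1}, {"xyz": [-0.77, -0.35, 0.08], "turn": [0, 0, 0], "gripper": 1}, {"xyz": [-0.77, -0.35, 0.08], "turn": [0, 0, 0], "gripper": 1}, {"xyz": [-0.77, -0.35, 0.08], "turn": [0, 0, 0], "gripper": 1}, {"xyz": [-0.77, -0.35, 0.08], "turn": [0, 0, 0], "gripper": 1}, {"xyz": [-0.77, -0.35, 0.08], "turn": [0, 0, 0], "gripper": 1}, {"xyz": [-0.77, -0.35, 0.08], "turn": [0, 0, 0], "gripper": 1}, {"xyz": [-0.77, -0.35, 0.08], "turn": [0, 0, 0], "gripper": 1}, {"xyz": [-0.77, -0.35, 0.08], "turn": [0, 0, 0], "gripper": 1}, {"xyz": [-0.77, -0.35, 0.08], "turn": [0, 0, 0], "gripper": 1}, {"xyz": [-0.77, -0.35, 0.08], "turn": [0, 0, 0], "gripper": 1}, {"xyz": [-0.77, -0.35, 0.08], "turn": [0, 0, 0], "gripper": 1}, {"xyz": [-0.77, -0.35, 0.08], "turn": [0, 0, 0], "gripper": 1}, {"xyz": [0, 0, 0], "turn": [0, 0, 0], "gripper": 1}, {"xyz": [0, 0, 0], "turn": [0, 0, 0], "gripper": 1}]}}

```text
time_s: 2.27
position: [0.4778, -0.0316, 0.1987]
tool_rot: [[-0.075, -0.997, -0.001], [-0.997, 0.075, 0.0], [-0.0, 0.001, -1.0]]
ft_force: [-0.4, -0.6, -0.0]
grip_width: 0.0849
```

```bash
python3 - <<'E'
from h import *
s=env.observe();print(s['time_s'],s['q'].round(1));go((.480,-.032,.2))
ci=cams.camera_info('wrist');im,d=cams.get_image('wrist');cv2.imwrite('pics/w1.png',im[:,:,::-1])
W=depthpts(ci,d);P=plane(ci,.010)
for c in ['yellow','blue']:
    m=cmask(im,c)
    if c=='yellow': m&=(abs(W[...,2]-.01)<.01)
    n,l,st,ce=cv2.connectedComponentsWithStats(m.astype(np.uint8))
    for i in range(1,n):
        if st[i,4]>200: print(c,ce[i].round(),st[i,4],W[l==i].mean(0).round(4), 'rect@10',cv2.minAreaRect(P[l==i][:,:2].astype(np.float32)*1000))
    if c=='yellow':
        k=np.isin(l,[i for i in range(1,n) if st[i,4]>200]);print(cv2.minAreaRect(P[k][:,:2].astype(np.float32)*1000))
E
```

```text
2.2667 [-18.   17.5  90.2  -0.   72.3  76.3]
turn [0.01 0.   0.07] shift [ 0.01 -0.06 -0.03]
yellow [324. 202.] 4934 [ 0.4885 -0.0322  0.0095] rect@10 ((480.1280822753906, -31.634178161621094), (63.117149353027344, 122.58069610595703), 85.28886413574219)
((480.1280822753906, -31.634178161621094), (63.117149353027344, 122.58069610595703), 85.28886413574219)
blue [34. 52.] 5764 [0.6156 0.1709 0.0115] rect@10 ((616.8826904296875, 176.99609375), (54.59143829345703, 67.73690032958984), 85.1650619506836)
blue [324. 170.] 1771 [ 0.5199 -0.0347  0.0553] rect@10 ((514.4771728515625, -34.32556915283203), (32.453365325927734, 35.06575393676758), 85.77301025390625)
blue [323. 232.] 777 [ 0.4769 -0.0312  0.0575] rect@10 ((464.126220703125, -30.30307960510254), (31.514406204223633, 19.743022918701172), 84.18953704833984)
```

View pics/w1.png

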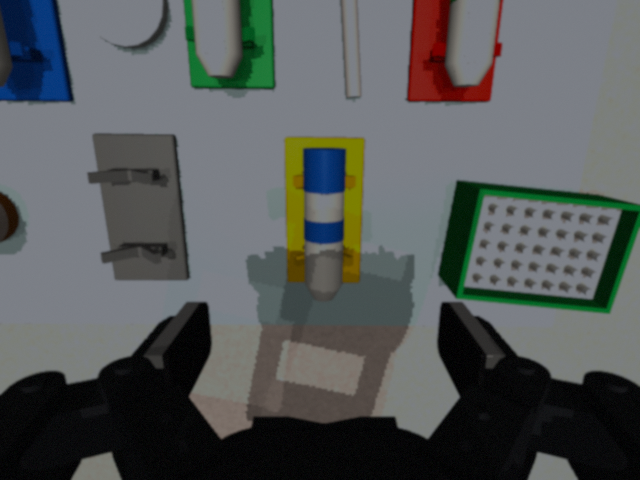

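The wrist view shows the blue tube centred between the jaws (column 324) with its band at (323,232). The cradle estimate agrees with the top view to 1.5 mm. Descending to grip.

Call:
{"op": "step_arm", "data": {"steps": [{"xyz": [0, -0.04, 0.65], "turn": [0, 0, 0.07], "gripper": 1}, {"xyz": [0, 0, 0.65], "turn": [0, 0, 0], "gripper": 1}, {"xyz": [0, 0, 0.65], "turn": [0, 0, 0], "gripper": 1}, {"xyz": [0, 0, 0.65], "turn": [0, 0, 0], "gripper": 1}, {"xyz": [0, 0, 0.65], "turn": [0, 0, 0], "gripper": 1}, {"xyz": [0, 0, 0.4], "turn": [0, 0, 0], "gripper": 1}, {"xyz": [0, 0, 0.27], "turn": [0, 0, 0], "gripper": 1}, {"xyz": [0, 0, 0], "turn": [0, 0, 0], "gripper": 1}, {"xyz": [0, 0, 0], "turn": [0, 0, 0], "gripper": 1}]}}

```text
time_s: 3.07
position: [0.479, -0.0339, 0.0425]
tool_rot: [[-0.086, -0.996, -0.001], [-0.996, 0.086, 0.0], [-0.0, 0.001, -1.0]]
ft_force: [0.2, -0.5, -0.7]
grip_width: 0.0853
```

Call:
{"op": "step_arm", "data": {"steps": [{"xyz": [0, 0, 0], "turn": [0, 0, 0], "gripper": 0.2}, {"xyz": [0, 0, 0], "turn": [0, 0, 0], "gripper": 0.0}, {"xyz": [0, 0, 0], "turn": [0, 0, 0], "gripper": -0.2}, {"xyz": [0, 0, 0], "turn": [0, 0, 0], "gripper": -0.4}, {"xyz": [0, 0, 0], "turn": [0, 0, 0], "gripper": -0.6}, {"xyz": [0, 0, 0], "turn": [0, 0, 0], "gripper": -1}, {"xyz": [0, 0, 0], "turn": [0, 0, 0], "gripper": -1}, {"xyz": [0, 0, 0], "turn": [0, 0, 0], "gripper": -1}, {"xyz": [0, 0, 0], "turn": [0, 0, 0], "gripper": -1}, {"xyz": [0, 0, 0], "turn": [0, 0, 0], "gripper": -1}]}}

```text
time_s: 3.9
position: [0.4795, -0.0316, 0.043]
tool_rot: [[-0.086, -0.996, 0.001], [-0.996, 0.086, 0.002], [-0.002, -0.001, -1.0]]
ft_force: [1.9, 10.7, 7.6]
grip_width: 0.0288
```

Call:
{"op": "step_arm", "data": {"steps": [{"xyz": [0, 0, -0.2], "turn": [0, 0, 0], "gripper": -1}, {"xyz": [0, 0, -0.4], "turn": [0, 0, 0], "gripper": -1}, {"xyz": [0, 0, -0.6], "turn": [0, 0, 0], "gripper": -1}, {"xyz": [0, 0, -0.6], "turn": [0, 0, 0], "gripper": -1}, {"xyz": [0, 0, -0.6], "turn": [0, 0, 0], "gripper": -1}, {"xyz": [0, 0, 0], "turn": [0, 0, 0], "gripper": -1}, {"xyz": [-0.63, 0, 0], "turn": [0, 0, 0], "gripper": -1}, {"xyz": [-0.63, 0, 0], "turn": [0, 0, 0], "gripper": -1}, {"xyz": [-0.63, 0, 0], "turn": [0, 0, 0], "gripper": -1}, {"xyz": [-0.63, 0, 0], "turn": [0, 0, 0], "gripper": -1}, {"xyz": [-0.63, 0, 0], "turn": [0, 0, 0], "gripper": -1}, {"xyz": [-0.63, 0, 0], "turn": [0, 0, 0], "gripper": -1}, {"xyz": [0, 0, 0], "turn": [0, 0, 0], "gripper": -1}, {"xyz": [0, 0, 0], "turn": [0, 0, 0], "gripper": -1}, {"xyz": [0, 0, 0], "turn": [0, 0, 0], "gripper": -1}]}}

```text
time_s: 5.15
position: [0.492, 0.1173, 0.1381]
tool_rot: [[-0.085, -0.996, -0.001], [-0.996, 0.085, -0.0], [0.0, 0.0, -1.0]]
ft_force: [-0.4, -1.3, 0.1]
grip_width: 0.029
```

```bash
cat >> h.py <<'E'
def tube(im,W,c,lo,hi):
    "band/cap blob centres (world, from depth) within a height range"
    m=cmask(im,c)&(W[...,2]>lo)&(W[...,2]<hi);n,l,st,ce=cv2.connectedComponentsWithStats(m.astype(np.uint8))
    return [(ce[i].round(),int(st[i,4]),np.median(W[l==i],0).round(4)) for i in range(1,n) if st[i,4]>150]
def look(name):
    ci=cams.camera_info('wrist');im,d=cams.get_image('wrist');cv2.imwrite(f'pics/{name}.png',im[:,:,::-1]);return ci,im,depthpts(ci,d)
E
python3 - <<'E'
from h import *
s=env.observe();print(s['time_s'],s['grip_width']);go((*C['grey'],.1))
ci,im,W=look('w2');print(tube(im,W,'blue',.1,.2))
E
```

```text
5.15 0.028972746631030014
turn [ 0.01 -0.   -0.06] shift [-0.02 -0.06  0.95]
[(array([323., 226.]), 9427, array([0.5339, 0.1139, 0.1499])), (array([324., 358.]), 3315, array([0.4889, 0.1175, 0.1503]))]
```

View pics/w2.png

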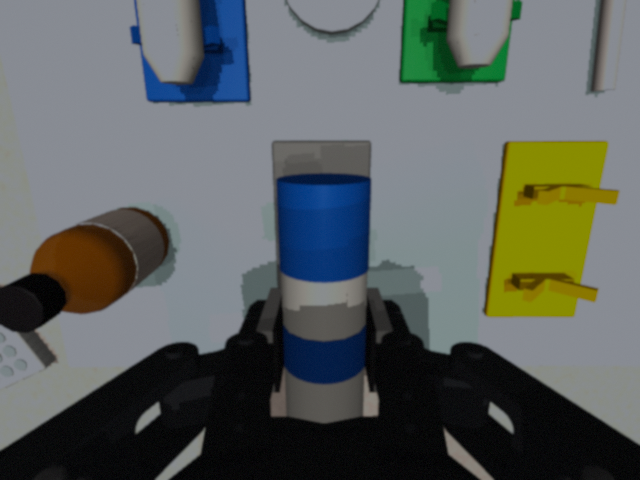

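The tube is held level (cap and band both at z .150), with its middle about 3 mm behind the TCP. The grey cradle is right beneath and the bottle is clear. Lowering with a 5 mm correction.

Call:
{"op": "step_arm", "data": {"steps": [{"xyz": [-0.02, -0.12, 0.3], "turn": [0, 0, -0.05], "gripper": -1}, {"xyz": [0, 0, 0.5], "turn": [0, 0, 0], "gripper": -1}, {"xyz": [0, 0, 0.5], "turn": [0, 0, 0], "gripper": -1}, {"xyz": [0, 0, 0.4], "turn": [0, 0, 0], "gripper": -1}, {"xyz": [0, 0, 0.25], "turn": [0, 0, 0], "gripper": -1}, {"xyz": [0, 0, 0.2], "turn": [0, 0, 0], "gripper": -1}, {"xyz": [0, 0, 0.12], "turn": [0, 0, 0], "gripper": -1}, {"xyz": [0, 0, 0.1], "turn": [0, 0, 0], "gripper": -1}, {"xyz": [0, 0, 0], "turn": [0, 0, 0], "gripper": -1}, {"xyz": [0, 0, 0], "turn": [0, 0, 0], "gripper": -1}]}}

```text
time_s: 6.03
position: [0.4973, 0.118, 0.0439]
tool_rot: [[-0.082, -0.997, 0.001], [-0.997, 0.082, 0.0], [-0.0, -0.001, -1.0]]
ft_force: [0.4, 0.3, -0.3]
grip_width: 0.0287
```

Call:
{"op": "step_arm", "data": {"steps": [{"xyz": [0, 0, 0.03], "turn": [0, 0, 0], "gripper": -1}, {"xyz": [0, 0, 0], "turn": [0, 0, 0], "gripper": -1}, {"xyz": [0, 0, 0], "turn": [0, 0, 0], "gripper": -0.25}, {"xyz": [0, 0, 0], "turn": [0, 0, 0], "gripper": -0.2}, {"xyz": [0, 0, 0], "turn": [0, 0, 0], "gripper": -0.1}, {"xyz": [0, 0, 0], "turn": [0, 0, 0], "gripper": 0.2}, {"xyz": [0, 0, 0], "turn": [0, 0, 0], "gripper": 0.6}, {"xyz": [0, 0, 0], "turn": [0, 0, 0], "gripper": 1}, {"xyz": [0, 0, 0], "turn": [0, 0, 0], "gripper": 1}, {"xyz": [0, 0, 0], "turn": [0, 0, 0], "gripper": 1}, {"xyz": [0, 0, -0.3], "turn": [0, 0, 0], "gripper": 1}, {"xyz": [0, 0, -0.6], "turn": [0, 0, 0], "gripper": 1}, {"xyz": [0, 0, -0.7], "turn": [0, 0, 0], "gripper": 1}, {"xyz": [0, 0, -0.7], "turn": [0, 0, 0], "gripper": 1}, {"xyz": [0, 0, -0.7], "turn": [0, 0, 0], "gripper": 1}, {"xyz": [0, 0, -0.7], "turn": [0, 0, 0], "gripper": 1}, {"xyz": [0, 0, 0], "turn": [0, 0, 0], "gripper": 1}, {"xyz": [0, 0, 0], "turn": [0, 0, 0], "gripper": 1}]}}

```text
time_s: 7.53
position: [0.4973, 0.1181, 0.1914]
tool_rot: [[-0.081, -0.997, 0.003], [-0.997, 0.081, 0.0], [-0.0, -0.003, -1.0]]
ft_force: [-0.3, 0.2, -0.5]
grip_width: 0.0854
```

```bash
python3 - <<'E'
from h import *
s=env.observe();print(s['time_s'],s['grip_width'])
ci,im,W=look('w3');print(tube(im,W,'blue',.045,.07));print(tube(im,W,'yellow',.045,.07))
go((.6485,.181,.19))
E
```

```text
7.5333 0.08544359745377297
[(array([323., 174.]), 1968, array([0.5381, 0.1152, 0.0553])), (array([323., 237.]), 848, array([0.4941, 0.1186, 0.0551]))]
[(array([202.,   6.]), 603, array([0.6436, 0.1788, 0.0547]))]
turn [ 0.   -0.   -0.01] shift [-1.87 -3.66  0.  ]
```

View pics/w3.png

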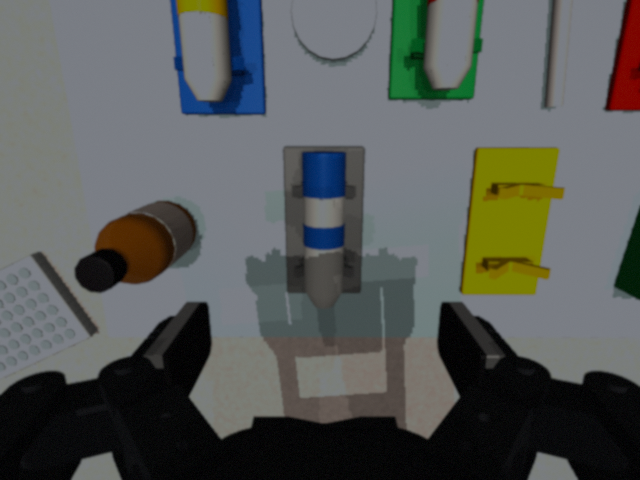

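The blue tube sits down in the grey cradle, band at (323,237). Moving over the yellow tube.

Call:
{"op": "step_arm", "data": {"steps": [{"xyz": [-0.31, -0.61, 0], "turn": [0, 0, 0], "gripper": 1}, {"xyz": [-0.31, -0.61, 0], "turn": [0, 0, 0], "gripper": 1}, {"xyz": [-0.31, -0.61, 0], "turn": [0, 0, 0], "gripper": 1}, {"xyz": [-0.31, -0.61, 0], "turn": [0, 0, 0], "gripper": 1}, {"xyz": [-0.31, -0.61, 0], "turn": [0, 0, 0], "gripper": 1}, {"xyz": [-0.31, -0.61, 0], "turn": [0, 0, 0], "gripper": 1}, {"xyz": [0, 0, 0], "turn": [0, 0, 0], "gripper": 1}, {"xyz": [0, 0, 0], "turn": [0, 0, 0], "gripper": 1}]}}

```text
time_s: 8.25
position: [0.6489, 0.1806, 0.1875]
tool_rot: [[-0.081, -0.997, -0.004], [-0.997, 0.081, -0.0], [0.001, 0.004, -1.0]]
ft_force: [0.3, -0.4, -0.3]
grip_width: 0.0855
```

```bash
cat >> h.py <<'E'
def plate(ci,im,W,c):
    m=cmask(im,c)&(abs(W[...,2]-.01)<.01);m=cv2.morphologyEx(m.astype(np.uint8),cv2.MORPH_OPEN,np.ones((3,3)))
    n,l,st,_=cv2.connectedComponentsWithStats(m);k=np.isin(l,[i for i in range(1,n) if st[i,4]>200])
    return cv2.minAreaRect(plane(ci,.010)[k][:,:2].astype(np.float32)*1000)
E
python3 - <<'E'
from h import *
s=env.observe();print(s['time_s'],s['position'])
ci,im,W=look('w4');print(tube(im,W,'yellow',.045,.07));print(plate(ci,im,W,'blue'))
go((.6479,.181,.0425))
E
```

```text
8.25 [0.64891543 0.18055101 0.18746171]
[(array([321., 170.]), 1982, array([0.6924, 0.1789, 0.0553])), (array([321., 234.]), 892, array([0.6488, 0.1825, 0.0551]))]
((646.8292236328125, 182.73219299316406), (63.234066009521484, 122.09040069580078), 85.42755126953125)
turn [ 0.04 -0.01 -0.01] shift [-0.02  0.01  3.64]
```

Call:
{"op": "step_arm", "data": {"steps": [{"xyz": [-0.05, 0, 0.65], "turn": [0.04, 0, 0], "gripper": 1}, {"xyz": [0, 0, 0.65], "turn": [0, 0, 0], "gripper": 1}, {"xyz": [0, 0, 0.65], "turn": [0, 0, 0], "gripper": 1}, {"xyz": [0, 0, 0.65], "turn": [0, 0, 0], "gripper": 1}, {"xyz": [0, 0, 0.5], "turn": [0, 0, 0], "gripper": 1}, {"xyz": [0, 0, 0.33], "turn": [0, 0, 0], "gripper": 1}, {"xyz": [0, 0, 0.2], "turn": [0, 0, 0], "gripper": 1}, {"xyz": [0, 0, 0], "turn": [0, 0, 0], "gripper": 0.2}, {"xyz": [0, 0, 0], "turn": [0, 0, 0], "gripper": 0.0}, {"xyz": [0, 0, 0], "turn": [0, 0, 0], "gripper": -0.2}, {"xyz": [0, 0, 0], "turn": [0, 0, 0], "gripper": -0.4}, {"xyz": [0, 0, 0], "turn": [0, 0, 0], "gripper": -0.6}, {"xyz": [0, 0, 0], "turn": [0, 0, 0], "gripper": -1}, {"xyz": [0, 0, 0], "turn": [0, 0, 0], "gripper": -1}, {"xyz": [0, 0, 0], "turn": [0, 0, 0], "gripper": -1}, {"xyz": [0, 0, 0], "turn": [0, 0, 0], "gripper": -1}]}}

```text
time_s: 9.63
position: [0.6499, 0.1826, 0.0463]
tool_rot: [[-0.081, -0.997, 0.005], [-0.997, 0.081, 0.0], [-0.001, -0.005, -1.0]]
ft_force: [-1.5, 0.9, 6.7]
grip_width: 0.0286
```

Call:
{"op": "step_arm", "data": {"steps": [{"xyz": [0, 0, -0.2], "turn": [0, 0, 0], "gripper": -1}, {"xyz": [0, 0, -0.5], "turn": [0, 0, 0], "gripper": -1}, {"xyz": [0, 0, -0.6], "turn": [0, 0, 0], "gripper": -1}, {"xyz": [0, 0, -0.6], "turn": [0, 0, 0], "gripper": -1}, {"xyz": [0, 0, -0.6], "turn": [0, 0, 0], "gripper": -1}, {"xyz": [0.47, 0.31, 0], "turn": [0, 0, 0], "gripper": -1}, {"xyz": [0.47, 0.31, 0], "turn": [0, 0, 0], "gripper": -1}, {"xyz": [0.47, 0.31, 0], "turn": [0, 0, 0], "gripper": -1}, {"xyz": [0.47, 0.31, 0], "turn": [0, 0, 0], "gripper": -1}, {"xyz": [0.47, 0.31, 0], "turn": [0, 0, 0], "gripper": -1}, {"xyz": [0.47, 0.31, 0], "turn": [0, 0, 0], "gripper": -1}, {"xyz": [0.47, 0.31, 0], "turn": [0, 0, 0], "gripper": -1}, {"xyz": [0.47, 0.31, 0], "turn": [0, 0, 0], "gripper": -1}, {"xyz": [0.47, 0.31, 0], "turn": [0, 0, 0], "gripper": -1}, {"xyz": [0.47, 0.31, 0], "turn": [0, 0, 0], "gripper": -1}, {"xyz": [0.47, 0.31, 0], "turn": [0, 0, 0], "gripper": -1}, {"xyz": [0.47, 0.31, 0], "turn": [0, 0, 0], "gripper": -1}, {"xyz": [0, 0, 0], "turn": [0, 0, 0], "gripper": -1}, {"xyz": [0, 0, 0], "turn": [0, 0, 0], "gripper": -1}]}}

```text
time_s: 11.22
position: [0.4823, -0.0311, 0.1452]
tool_rot: [[-0.083, -0.997, 0.004], [-0.997, 0.083, -0.0], [0.0, -0.004, -1.0]]
ft_force: [0.9, -0.2, -1.2]
grip_width: 0.0287
```

```bash
python3 - <<'E'
from h import *
s=env.observe();print(s['time_s'],s['position'],s['grip_width'])
ci,im,W=look('w5');print(tube(im,W,'yellow',.1,.2))
go((.4816,-.032,.0468))
E
```

```text
11.2167 [ 0.4822755  -0.03106997  0.14516472] 0.02871659592750986
[(array([325., 217.]), 9214, array([ 0.5261, -0.0349,  0.1538])), (array([324., 346.]), 3424, array([ 0.4813, -0.031 ,  0.1542]))]
turn [-0.05 -0.   -0.02] shift [0.04 0.02 2.46]
```

The tube is held level with its band at x .481, over the yellow cradle. Lowering, checking the height, then releasing.

Call:
{"op": "step_arm", "data": {"steps": [{"xyz": [0.03, 0.02, 0.4], "turn": [0, 0, -0.02], "gripper": -1}, {"xyz": [0, 0, 0.6], "turn": [0, 0, 0], "gripper": -1}, {"xyz": [0, 0, 0.55], "turn": [0, 0, 0], "gripper": -1}, {"xyz": [0, 0, 0.4], "turn": [0, 0, 0], "gripper": -1}, {"xyz": [0, 0, 0.2], "turn": [0, 0, 0], "gripper": -1}, {"xyz": [0, 0, 0.15], "turn": [0, 0, 0], "gripper": -1}, {"xyz": [0, 0, 0.1], "turn": [0, 0, 0], "gripper": -1}, {"xyz": [0, 0, 0.06], "turn": [0, 0, 0], "gripper": -1}, {"xyz": [0, 0, 0], "turn": [0, 0, 0], "gripper": -1}, {"xyz": [0, 0, 0], "turn": [0, 0, 0], "gripper": -1}]}}

```text
time_s: 12.1
position: [0.4823, -0.0316, 0.0468]
tool_rot: [[-0.08, -0.997, 0.004], [-0.997, 0.08, -0.001], [0.0, -0.004, -1.0]]
ft_force: [0.5, -0.0, -1.3]
grip_width: 0.0288
```

Call:
{"op": "step_arm", "data": {"steps": [{"xyz": [0, 0, 0.01], "turn": [0, 0, 0], "gripper": -0.25}, {"xyz": [0, 0, 0], "turn": [0, 0, 0], "gripper": -0.2}, {"xyz": [0, 0, 0], "turn": [0, 0, 0], "gripper": -0.1}, {"xyz": [0, 0, 0], "turn": [0, 0, 0], "gripper": 0.2}, {"xyz": [0, 0, 0], "turn": [0, 0, 0], "gripper": 0.6}, {"xyz": [0, 0, 0], "turn": [0, 0, 0], "gripper": 1}, {"xyz": [0, 0, 0], "turn": [0, 0, 0], "gripper": 1}, {"xyz": [0, 0, 0], "turn": [0, 0, 0], "gripper": 1}, {"xyz": [0, 0, -0.3], "turn": [0, 0, 0], "gripper": 1}, {"xyz": [0, 0, -0.6], "turn": [0, 0, 0], "gripper": 1}, {"xyz": [0, 0, -0.7], "turn": [0, 0, 0], "gripper": 1}, {"xyz": [0, 0, -0.7], "turn": [0, 0, 0], "gripper": 1}, {"xyz": [0, 0, -0.7], "turn": [0, 0, 0], "gripper": 1}, {"xyz": [0, 0, -0.6], "turn": [0, 0, 0], "gripper": 1}, {"xyz": [0, 0, 0], "turn": [0, 0, 0], "gripper": 1}, {"xyz": [0, 0, 0], "turn": [0, 0, 0], "gripper": 1}]}}

```text
time_s: 13.43
position: [0.4817, -0.0316, 0.1907]
tool_rot: [[-0.08, -0.997, 0.006], [-0.997, 0.08, -0.001], [0.001, -0.006, -1.0]]
ft_force: [0.7, 0.4, -0.7]
grip_width: 0.0855
```

```bash
python3 - <<'E'
from h import *
s=env.observe();print(s['time_s'],s['position'],s['grip_width'])
ci,im,W=look('w6');print(tube(im,W,'yellow',.045,.07))
go((.496,.1185,.190))
E
```

```text
13.4333 [ 0.48173715 -0.03159277  0.19068755] 0.08550834006469918
[(array([324., 171.]), 2028, array([ 0.5249, -0.0352,  0.0551])), (array([324., 234.]), 969, array([ 0.4814, -0.0319,  0.0547]))]
turn [-0.04  0.    0.01] shift [-3.77 -0.07 -0.01]
```

View pics/w6.png

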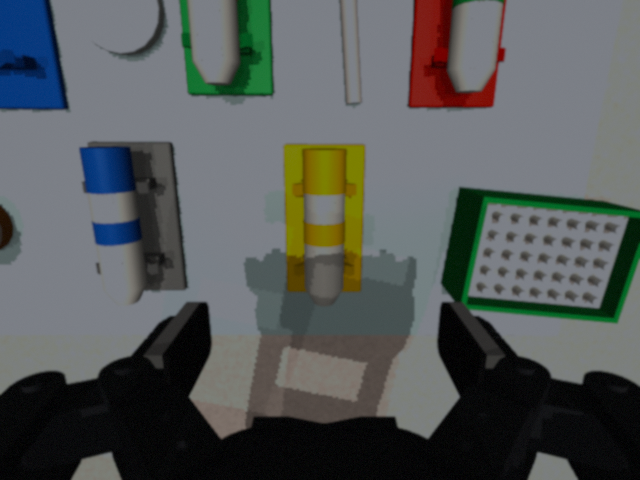

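The yellow tube is down in the yellow cradle, band at (324,234). Fetching the blue tube next.

Call:
{"op": "step_arm", "data": {"steps": [{"xyz": [-0.63, -0.01, 0], "turn": [-0.04, 0, 0.01], "gripper": 1}, {"xyz": [-0.63, -0.01, 0], "turn": [0, 0, 0], "gripper": 1}, {"xyz": [-0.63, -0.01, 0], "turn": [0, 0, 0], "gripper": 1}, {"xyz": [-0.63, -0.01, 0], "turn": [0, 0, 0], "gripper": 1}, {"xyz": [-0.63, -0.01, 0], "turn": [0, 0, 0], "gripper": 1}, {"xyz": [-0.63, -0.01, 0], "turn": [0, 0, 0], "gripper": 1}, {"xyz": [0, 0, 0], "turn": [0, 0, 0], "gripper": 1}, {"xyz": [0, 0, 0], "turn": [0, 0, 0], "gripper": 1}]}}

```text
time_s: 14.15
position: [0.4955, 0.1198, 0.1884]
tool_rot: [[-0.078, -0.997, -0.003], [-0.997, 0.078, -0.0], [0.0, 0.003, -1.0]]
ft_force: [1.0, -0.9, 0.3]
grip_width: 0.085
```

Call:
{"op": "step_arm", "data": {"steps": [{"xyz": [0, 0, 0.65], "turn": [0, 0, 0], "gripper": 1}, {"xyz": [0, 0, 0.65], "turn": [0, 0, 0], "gripper": 1}, {"xyz": [0, 0, 0.65], "turn": [0, 0, 0], "gripper": 1}, {"xyz": [0, 0, 0.65], "turn": [0, 0, 0], "gripper": 1}, {"xyz": [0, 0, 0.5], "turn": [0, 0, 0], "gripper": 1}, {"xyz": [0, 0, 0.33], "turn": [0, 0, 0], "gripper": 1}, {"xyz": [0, 0, 0.22], "turn": [0, 0, 0], "gripper": 1}, {"xyz": [0, 0, 0], "turn": [0, 0, 0], "gripper": 0.2}, {"xyz": [0, 0, 0], "turn": [0, 0, 0], "gripper": 0.0}, {"xyz": [0, 0, 0], "turn": [0, 0, 0], "gripper": -0.2}, {"xyz": [0, 0, 0], "turn": [0, 0, 0], "gripper": -0.4}, {"xyz": [0, 0, 0], "turn": [0, 0, 0], "gripper": -0.6}, {"xyz": [0, 0, 0], "turn": [0, 0, 0], "gripper": -1}, {"xyz": [0, 0, 0], "turn": [0, 0, 0], "gripper": -1}, {"xyz": [0, 0, 0], "turn": [0, 0, 0], "gripper": -1}, {"xyz": [0, 0, 0], "turn": [0, 0, 0], "gripper": -1}]}}

```text
time_s: 15.48
position: [0.4965, 0.1188, 0.0447]
tool_rot: [[-0.08, -0.997, 0.002], [-0.997, 0.08, -0.0], [0.0, -0.002, -1.0]]
ft_force: [-1.5, -2.3, 5.9]
grip_width: 0.0287
```

Call:
{"op": "step_arm", "data": {"steps": [{"xyz": [0, 0, -0.2], "turn": [0, 0, 0], "gripper": -1}, {"xyz": [0, 0, -0.5], "turn": [0, 0, 0], "gripper": -1}, {"xyz": [0, 0, -0.6], "turn": [0, 0, 0], "gripper": -1}, {"xyz": [0, 0, -0.6], "turn": [0, 0, 0], "gripper": -1}, {"xyz": [0, 0, -0.6], "turn": [0, 0, 0], "gripper": -1}, {"xyz": [-0.24, -0.46, 0], "turn": [0, 0, 0], "gripper": -1}, {"xyz": [-0.24, -0.46, 0], "turn": [0, 0, 0], "gripper": -1}, {"xyz": [-0.24, -0.46, 0], "turn": [0, 0, 0], "gripper": -1}, {"xyz": [-0.24, -0.46, 0], "turn": [0, 0, 0], "gripper": -1}, {"xyz": [-0.24, -0.46, 0], "turn": [0, 0, 0], "gripper": -1}, {"xyz": [-0.24, -0.46, 0], "turn": [0, 0, 0], "gripper": -1}, {"xyz": [-0.24, -0.46, 0], "turn": [0, 0, 0], "gripper": -1}, {"xyz": [-0.24, -0.46, 0], "turn": [0, 0, 0], "gripper": -1}, {"xyz": [0, 0, 0], "turn": [0, 0, 0], "gripper": -1}, {"xyz": [0, 0, 0], "turn": [0, 0, 0], "gripper": -1}, {"xyz": [0, 0, 0], "turn": [0, 0, 0], "gripper": -1}]}}

```text
time_s: 16.82
position: [0.6483, 0.1836, 0.1439]
tool_rot: [[-0.08, -0.997, -0.001], [-0.997, 0.08, -0.0], [0.0, 0.001, -1.0]]
ft_force: [0.3, -1.4, -0.7]
grip_width: 0.0284
```

```bash
python3 - <<'E'
from h import *
s=env.observe();print(s['time_s'],s['position'],s['grip_width'])
ci,im,W=look('w7');print(tube(im,W,'blue',.1,.2))
go((.6498,.1825,.0450))
E
```

```text
16.8167 [0.64827938 0.18363097 0.14392142] 0.028434072624140633
[(array([325., 221.]), 9372, array([0.6913, 0.18  , 0.154 ])), (array([324., 352.]), 3258, array([0.6462, 0.1837, 0.1545]))]
turn [ 0.01 -0.   -0.  ] shift [ 0.02 -0.04  2.48]
```

Call:
{"op": "step_arm", "data": {"steps": [{"xyz": [0.02, -0.04, 0.4], "turn": [0, 0, 0], "gripper": -1}, {"xyz": [0, 0, 0.6], "turn": [0, 0, 0], "gripper": -1}, {"xyz": [0, 0, 0.55], "turn": [0, 0, 0], "gripper": -1}, {"xyz": [0, 0, 0.4], "turn": [0, 0, 0], "gripper": -1}, {"xyz": [0, 0, 0.2], "turn": [0, 0, 0], "gripper": -1}, {"xyz": [0, 0, 0.15], "turn": [0, 0, 0], "gripper": -1}, {"xyz": [0, 0, 0.1], "turn": [0, 0, 0], "gripper": -1}, {"xyz": [0, 0, 0.08], "turn": [0, 0, 0], "gripper": -1}, {"xyz": [0, 0, 0], "turn": [0, 0, 0], "gripper": -1}, {"xyz": [0, 0, 0], "turn": [0, 0, 0], "gripper": -1}, {"xyz": [0, 0, 0], "turn": [0, 0, 0], "gripper": -1}]}}

```text
time_s: 17.78
position: [0.6507, 0.1828, 0.0453]
tool_rot: [[-0.081, -0.997, 0.001], [-0.997, 0.081, 0.0], [-0.0, -0.001, -1.0]]
ft_force: [0.4, 0.7, -0.3]
grip_width: 0.0287
```

Call:
{"op": "step_arm", "data": {"steps": [{"xyz": [0, 0, 0.01], "turn": [0, 0, 0], "gripper": -0.25}, {"xyz": [0, 0, 0], "turn": [0, 0, 0], "gripper": -0.2}, {"xyz": [0, 0, 0], "turn": [0, 0, 0], "gripper": -0.1}, {"xyz": [0, 0, 0], "turn": [0, 0, 0], "gripper": 0.2}, {"xyz": [0, 0, 0], "turn": [0, 0, 0], "gripper": 0.6}, {"xyz": [0, 0, 0], "turn": [0, 0, 0], "gripper": 1}, {"xyz": [0, 0, 0], "turn": [0, 0, 0], "gripper": 1}, {"xyz": [0, 0, 0], "turn": [0, 0, 0], "gripper": 1}, {"xyz": [0, 0, -0.3], "turn": [0, 0, 0], "gripper": 1}, {"xyz": [0, 0, -0.6], "turn": [0, 0, 0], "gripper": 1}, {"xyz": [0, 0, -0.7], "turn": [0, 0, 0], "gripper": 1}, {"xyz": [0, 0, -0.7], "turn": [0, 0, 0], "gripper": 1}, {"xyz": [0, 0, -0.7], "turn": [0, 0, 0], "gripper": 1}, {"xyz": [0, 0, -0.6], "turn": [0, 0, 0], "gripper": 1}, {"xyz": [0, 0, 0], "turn": [0, 0, 0], "gripper": 1}, {"xyz": [0, 0, 0], "turn": [0, 0, 0], "gripper": 1}]}}

```text
time_s: 19.12
position: [0.6508, 0.1828, 0.1905]
tool_rot: [[-0.08, -0.997, 0.004], [-0.997, 0.08, 0.0], [-0.001, -0.004, -1.0]]
ft_force: [-1.0, 0.6, -0.6]
grip_width: 0.0855
```

```bash
python3 - <<'E'
from h import *
s=env.observe();print(s['time_s'],s['position'],s['grip_width'])
ci,im,W=look('w8');print(tube(im,W,'blue',.045,.07))
go((.6465,.025,.190))
E
```

```text
19.1167 [0.65080728 0.1828303  0.19047461] 0.0854510154978815
[(array([325., 173.]), 2022, array([0.6923, 0.179 , 0.0551])), (array([325., 237.]), 877, array([0.6483, 0.1824, 0.055 ]))]
turn [-0.01  0.   -0.  ] shift [ 3.94 -0.22 -0.03]
```

View pics/w8.png

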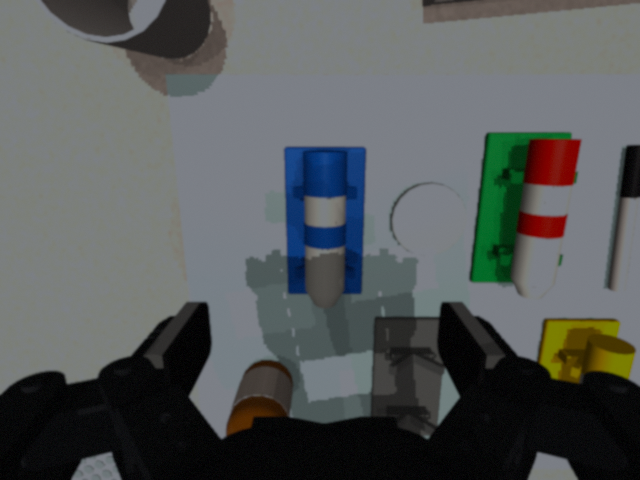

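The blue tube is home, band at (325,237). Going over the red tube in the green cradle.

Call:
{"op": "step_arm", "data": {"steps": [{"xyz": [0.56, -0.03, 0], "turn": [0, 0, 0], "gripper": 1}, {"xyz": [0.56, -0.03, 0], "turn": [0, 0, 0], "gripper": 1}, {"xyz": [0.56, -0.03, 0], "turn": [0, 0, 0], "gripper": 1}, {"xyz": [0.56, -0.03, 0], "turn": [0, 0, 0], "gripper": 1}, {"xyz": [0.56, -0.03, 0], "turn": [0, 0, 0], "gripper": 1}, {"xyz": [0.56, -0.03, 0], "turn": [0, 0, 0], "gripper": 1}, {"xyz": [0.58, -0.04, 0], "turn": [0, 0, 0], "gripper": 1}, {"xyz": [0, 0, 0], "turn": [0, 0, 0], "gripper": 1}, {"xyz": [0, 0, 0], "turn": [0, 0, 0], "gripper": 1}]}}

```text
time_s: 19.92
position: [0.6461, 0.0241, 0.187]
tool_rot: [[-0.082, -0.997, -0.002], [-0.997, 0.082, 0.001], [-0.0, 0.002, -1.0]]
ft_force: [-0.2, 0.5, -0.6]
grip_width: 0.0853
```

```bash
python3 - <<'E'
from h import *
s=env.observe();print(s['time_s'],s['position'])
ci,im,W=look('w9');print(tube(im,W,'red',.045,.07));print(plate(ci,im,W,'green'))
go((.647,.025,.0445))
E
```

```text
19.9167 [0.64614615 0.02407343 0.18704168]
[(array([322., 174.]), 1926, array([0.6872, 0.0219, 0.0554])), (array([322., 238.]), 851, array([0.6433, 0.0256, 0.0551]))]
((600.0562133789062, -79.0263671875), (323.2889404296875, 133.81402587890625), 66.78478240966797)
turn [ 0.03  0.01 -0.01] shift [ 0.   -0.02  3.57]
```

Call:
{"op": "step_arm", "data": {"steps": [{"xyz": [-0.03, 0, 0.65], "turn": [0.02, 0, 0], "gripper": 1}, {"xyz": [0, 0, 0.65], "turn": [0, 0, 0], "gripper": 1}, {"xyz": [0, 0, 0.65], "turn": [0, 0, 0], "gripper": 1}, {"xyz": [0, 0, 0.65], "turn": [0, 0, 0], "gripper": 1}, {"xyz": [0, 0, 0.5], "turn": [0, 0, 0], "gripper": 1}, {"xyz": [0, 0, 0.3], "turn": [0, 0, 0], "gripper": 1}, {"xyz": [0, 0, 0.2], "turn": [0, 0, 0], "gripper": 1}, {"xyz": [0, 0, 0], "turn": [0, 0, 0], "gripper": 0.2}, {"xyz": [0, 0, 0], "turn": [0, 0, 0], "gripper": 0.0}, {"xyz": [0, 0, 0], "turn": [0, 0, 0], "gripper": -0.2}, {"xyz": [0, 0, 0], "turn": [0, 0, 0], "gripper": -0.4}, {"xyz": [0, 0, 0], "turn": [0, 0, 0], "gripper": -0.6}, {"xyz": [0, 0, 0], "turn": [0, 0, 0], "gripper": -1}, {"xyz": [0, 0, 0], "turn": [0, 0, 0], "gripper": -1}, {"xyz": [0, 0, 0], "turn": [0, 0, 0], "gripper": -1}, {"xyz": [0, 0, 0], "turn": [0, 0, 0], "gripper": -1}]}}

```text
time_s: 21.3
position: [0.6473, 0.0255, 0.0455]
tool_rot: [[-0.081, -0.997, 0.004], [-0.997, 0.081, -0.001], [0.001, -0.004, -1.0]]
ft_force: [-1.4, -2.5, 5.6]
grip_width: 0.0286
```

Call:
{"op": "step_arm", "data": {"steps": [{"xyz": [0, 0, -0.2], "turn": [0, 0, 0], "gripper": -1}, {"xyz": [0, 0, -0.5], "turn": [0, 0, 0], "gripper": -1}, {"xyz": [0, 0, -0.6], "turn": [0, 0, 0], "gripper": -1}, {"xyz": [0, 0, -0.6], "turn": [0, 0, 0], "gripper": -1}, {"xyz": [0, 0, -0.6], "turn": [0, 0, 0], "gripper": -1}, {"xyz": [-0.22, 0.43, 0], "turn": [0, 0, 0], "gripper": -1}, {"xyz": [-0.22, 0.43, 0], "turn": [0, 0, 0], "gripper": -1}, {"xyz": [-0.22, 0.43, 0], "turn": [0, 0, 0], "gripper": -1}, {"xyz": [-0.22, 0.43, 0], "turn": [0, 0, 0], "gripper": -1}, {"xyz": [-0.22, 0.43, 0], "turn": [0, 0, 0], "gripper": -1}, {"xyz": [-0.22, 0.43, 0], "turn": [0, 0, 0], "gripper": -1}, {"xyz": [-0.22, 0.43, 0], "turn": [0, 0, 0], "gripper": -1}, {"xyz": [-0.22, 0.43, 0], "turn": [0, 0, 0], "gripper": -1}, {"xyz": [-0.25, 0.47, 0], "turn": [0, 0, 0], "gripper": -1}, {"xyz": [0, 0, 0], "turn": [0, 0, 0], "gripper": -1}, {"xyz": [0, 0, 0], "turn": [0, 0, 0], "gripper": -1}]}}

```text
time_s: 22.63
position: [0.4969, 0.1195, 0.1446]
tool_rot: [[-0.079, -0.997, 0.002], [-0.997, 0.079, 0.0], [-0.0, -0.002, -1.0]]
ft_force: [1.1, -0.7, -0.5]
grip_width: 0.0286
```

```bash
python3 - <<'E'
from h import *
s=env.observe();print(s['time_s'],s['position'],s['grip_width'])
ci,im,W=look('w10');print(tube(im,W,'red',.1,.2))
go((.498,.1183,.0458))
E
```

```text
22.6333 [0.4968762  0.1194672  0.14462721] 0.028617584307276574
[(array([325., 225.]), 9125, array([0.5384, 0.116 , 0.154 ])), (array([324., 355.]), 3338, array([0.4933, 0.1197, 0.1544]))]
turn [-0.03  0.    0.  ] shift [ 0.02 -0.01  2.47]
```

Call:
{"op": "step_arm", "data": {"steps": [{"xyz": [0.02, -0.02, 0.4], "turn": [0, 0, 0], "gripper": -1}, {"xyz": [0, 0, 0.6], "turn": [0, 0, 0], "gripper": -1}, {"xyz": [0, 0, 0.55], "turn": [0, 0, 0], "gripper": -1}, {"xyz": [0, 0, 0.4], "turn": [0, 0, 0], "gripper": -1}, {"xyz": [0, 0, 0.2], "turn": [0, 0, 0], "gripper": -1}, {"xyz": [0, 0, 0.15], "turn": [0, 0, 0], "gripper": -1}, {"xyz": [0, 0, 0.1], "turn": [0, 0, 0], "gripper": -1}, {"xyz": [0, 0, 0.07], "turn": [0, 0, 0], "gripper": -1}, {"xyz": [0, 0, 0], "turn": [0, 0, 0], "gripper": -1}, {"xyz": [0, 0, 0], "turn": [0, 0, 0], "gripper": -1}, {"xyz": [0, 0, 0], "turn": [0, 0, 0], "gripper": -1}]}}

```text
time_s: 23.6
position: [0.4988, 0.1182, 0.0459]
tool_rot: [[-0.081, -0.997, 0.004], [-0.997, 0.081, 0.0], [-0.0, -0.004, -1.0]]
ft_force: [0.8, 2.8, 1.6]
grip_width: 0.0282
```

Call:
{"op": "step_arm", "data": {"steps": [{"xyz": [0, 0, 0], "turn": [0, 0, 0], "gripper": -0.25}, {"xyz": [0, 0, 0], "turn": [0, 0, 0], "gripper": -0.2}, {"xyz": [0, 0, 0], "turn": [0, 0, 0], "gripper": -0.1}, {"xyz": [0, 0, 0], "turn": [0, 0, 0], "gripper": 0.2}, {"xyz": [0, 0, 0], "turn": [0, 0, 0], "gripper": 0.6}, {"xyz": [0, 0, 0], "turn": [0, 0, 0], "gripper": 1}, {"xyz": [0, 0, 0], "turn": [0, 0, 0], "gripper": 1}, {"xyz": [0, 0, 0], "turn": [0, 0, 0], "gripper": 1}, {"xyz": [0, 0, -0.3], "turn": [0, 0, 0], "gripper": 1}, {"xyz": [0, 0, -0.6], "turn": [0, 0, 0], "gripper": 1}, {"xyz": [0, 0, -0.7], "turn": [0, 0, 0], "gripper": 1}, {"xyz": [0, 0, -0.7], "turn": [0, 0, 0], "gripper": 1}, {"xyz": [0, 0, -0.7], "turn": [0, 0, 0], "gripper": 1}, {"xyz": [0, 0, -0.6], "turn": [0, 0, 0], "gripper": 1}, {"xyz": [0, 0, 0], "turn": [0, 0, 0], "gripper": 1}, {"xyz": [0, 0, 0], "turn": [0, 0, 0], "gripper": 1}]}}

```text
time_s: 24.93
position: [0.4982, 0.118, 0.1901]
tool_rot: [[-0.08, -0.997, 0.004], [-0.997, 0.08, -0.0], [-0.0, -0.004, -1.0]]
ft_force: [-1.2, -0.2, 0.2]
grip_width: 0.0856
```

```bash
python3 - <<'E'
from h import *
s=env.observe();print(s['time_s'],s['position'],s['grip_width'])
ci,im,W=look('w11');print(tube(im,W,'red',.045,.07))
go((.6265,-.1390,.190))
E
```

```text
24.9333 [0.4981678  0.11804281 0.1900626 ] 0.08556841579244281
[(array([323., 175.]), 2001, array([0.5387, 0.1151, 0.0552])), (array([324., 238.]), 892, array([0.4949, 0.1183, 0.055 ]))]
turn [-0.02 -0.   -0.  ] shift [ 6.15 -3.73 -0.03]
```

The red tube is parked: heights match the earlier seated tubes and the band is at (.4949,.1183). On to the green tube in the red cradle.

Call:
{"op": "step_arm", "data": {"steps": [{"xyz": [0.62, -0.37, 0], "turn": [0, 0, 0], "gripper": 1}, {"xyz": [0.62, -0.37, 0], "turn": [0, 0, 0], "gripper": 1}, {"xyz": [0.62, -0.37, 0], "turn": [0, 0, 0], "gripper": 1}, {"xyz": [0.62, -0.37, 0], "turn": [0, 0, 0], "gripper": 1}, {"xyz": [0.62, -0.37, 0], "turn": [0, 0, 0], "gripper": 1}, {"xyz": [0.62, -0.37, 0], "turn": [0, 0, 0], "gripper": 1}, {"xyz": [0.62, -0.37, 0], "turn": [0, 0, 0], "gripper": 1}, {"xyz": [0.62, -0.37, 0], "turn": [0, 0, 0], "gripper": 1}, {"xyz": [0.62, -0.37, 0], "turn": [0, 0, 0], "gripper": 1}, {"xyz": [0.58, -0.38, 0], "turn": [0, 0, 0], "gripper": 1}, {"xyz": [0, 0, 0], "turn": [0, 0, 0], "gripper": 1}, {"xyz": [0, 0, 0], "turn": [0, 0, 0], "gripper": 1}]}}

```text
time_s: 25.98
position: [0.6257, -0.1404, 0.1872]
tool_rot: [[-0.082, -0.997, -0.002], [-0.997, 0.082, 0.001], [-0.001, 0.002, -1.0]]
ft_force: [-0.9, -0.0, -0.8]
grip_width: 0.0856
```

```bash
python3 - <<'E'
from h import *
s=env.observe();print(s['time_s'],s['position'])
ci,im,W=look('w12');print(tube(im,W,'green',.045,.07));print(plate(ci,im,W,'red'))
go((.6265,-.139,.0445))
E
```

```text
25.9833 [ 0.62572268 -0.1403849   0.18715883]
[(array([323., 170.]), 1877, array([ 0.6692, -0.1431,  0.0555])), (array([323., 234.]), 814, array([ 0.6253, -0.1396,  0.0553])), (array([394., 395.]), 924, array([ 0.4876, -0.1891,  0.0512]))]
((622.8369140625, -139.239013671875), (62.87227249145508, 121.35227966308594), 85.33699798583984)
turn [ 0.02  0.02 -0.01] shift [-0.01 -0.03  3.58]
```

View pics/w12.png

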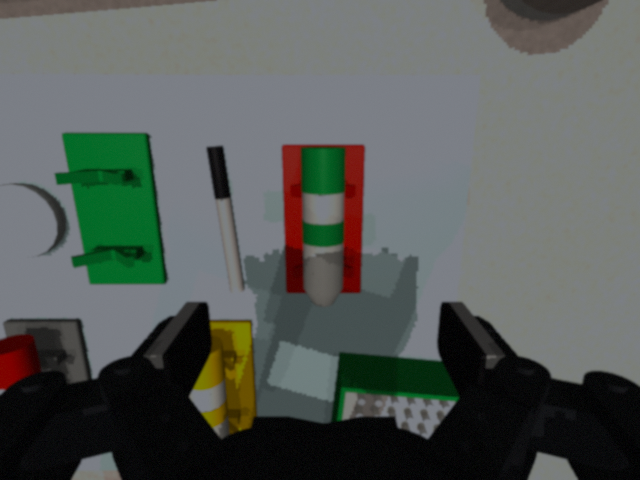

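The green tube is centred (323,234), the marker (230,220) is low and the tray lies clear behind. Gripping.

Call:
{"op": "step_arm", "data": {"steps": [{"xyz": [-0.01, -0.02, 0.65], "turn": [0.02, 0.01, 0], "gripper": 1}, {"xyz": [0, 0, 0.65], "turn": [0, 0, 0], "gripper": 1}, {"xyz": [0, 0, 0.65], "turn": [0, 0, 0], "gripper": 1}, {"xyz": [0, 0, 0.65], "turn": [0, 0, 0], "gripper": 1}, {"xyz": [0, 0, 0.5], "turn": [0, 0, 0], "gripper": 1}, {"xyz": [0, 0, 0.3], "turn": [0, 0, 0], "gripper": 1}, {"xyz": [0, 0, 0.2], "turn": [0, 0, 0], "gripper": 1}, {"xyz": [0, 0, 0], "turn": [0, 0, 0], "gripper": 0.2}, {"xyz": [0, 0, 0], "turn": [0, 0, 0], "gripper": 0.0}, {"xyz": [0, 0, 0], "turn": [0, 0, 0], "gripper": -0.2}, {"xyz": [0, 0, 0], "turn": [0, 0, 0], "gripper": -0.4}, {"xyz": [0, 0, 0], "turn": [0, 0, 0], "gripper": -0.6}, {"xyz": [0, 0, 0], "turn": [0, 0, 0], "gripper": -1}, {"xyz": [0, 0, 0], "turn": [0, 0, 0], "gripper": -1}, {"xyz": [0, 0, 0], "turn": [0, 0, 0], "gripper": -1}, {"xyz": [0, 0, 0], "turn": [0, 0, 0], "gripper": -1}]}}

```text
time_s: 27.37
position: [0.6277, -0.1395, 0.0466]
tool_rot: [[-0.081, -0.997, 0.005], [-0.997, 0.081, -0.002], [0.001, -0.005, -1.0]]
ft_force: [-1.3, 0.3, 7.1]
grip_width: 0.0287
```

Call:
{"op": "step_arm", "data": {"steps": [{"xyz": [0, 0, -0.2], "turn": [0, 0, 0], "gripper": -1}, {"xyz": [0, 0, -0.5], "turn": [0, 0, 0], "gripper": -1}, {"xyz": [0, 0, -0.6], "turn": [0, 0, 0], "gripper": -1}, {"xyz": [0, 0, -0.6], "turn": [0, 0, 0], "gripper": -1}, {"xyz": [0, 0, -0.6], "turn": [0, 0, 0], "gripper": -1}, {"xyz": [-0.52, -0.02, 0], "turn": [0, 0, 0], "gripper": -1}, {"xyz": [-0.52, -0.02, 0], "turn": [0, 0, 0], "gripper": -1}, {"xyz": [-0.52, -0.02, 0], "turn": [0, 0, 0], "gripper": -1}, {"xyz": [-0.52, -0.02, 0], "turn": [0, 0, 0], "gripper": -1}, {"xyz": [-0.52, -0.02, 0], "turn": [0, 0, 0], "gripper": -1}, {"xyz": [-0.52, -0.02, 0], "turn": [0, 0, 0], "gripper": -1}, {"xyz": [-0.52, -0.02, 0], "turn": [0, 0, 0], "gripper": -1}, {"xyz": [-0.52, -0.02, 0], "turn": [0, 0, 0], "gripper": -1}, {"xyz": [0, 0, 0], "turn": [0, 0, 0], "gripper": -1}, {"xyz": [0, 0, 0], "turn": [0, 0, 0], "gripper": -1}, {"xyz": [0, 0, 0], "turn": [0, 0, 0], "gripper": -1}]}}

```text
time_s: 28.7
position: [0.6466, 0.0257, 0.1455]
tool_rot: [[-0.081, -0.997, 0.003], [-0.997, 0.081, -0.001], [0.001, -0.003, -1.0]]
ft_force: [-0.1, -0.7, 0.3]
grip_width: 0.0286
```

```bash
python3 - <<'E'
from h import *
s=env.observe();print(s['time_s'],s['position'],s['grip_width'])
ci,im,W=look('w13');print(tube(im,W,'green',.1,.2))
go((.6475,.0257,.0469))
E
```

```text
28.7 [0.64663683 0.0256629  0.14550402] 0.02863040270246461
[(array([324., 220.]), 9007, array([0.6896, 0.0221, 0.1538])), (array([324., 349.]), 3079, array([0.6446, 0.0257, 0.1543]))]
turn [-0.04 -0.01 -0.01] shift [-0.01 -0.02  2.46]
```

Call:
{"op": "step_arm", "data": {"steps": [{"xyz": [0, 0, 0.4], "turn": [0, 0, 0], "gripper": -1}, {"xyz": [0, 0, 0.6], "turn": [0, 0, 0], "gripper": -1}, {"xyz": [0, 0, 0.55], "turn": [0, 0, 0], "gripper": -1}, {"xyz": [0, 0, 0.4], "turn": [0, 0, 0], "gripper": -1}, {"xyz": [0, 0, 0.2], "turn": [0, 0, 0], "gripper": -1}, {"xyz": [0, 0, 0.15], "turn": [0, 0, 0], "gripper": -1}, {"xyz": [0, 0, 0.1], "turn": [0, 0, 0], "gripper": -1}, {"xyz": [0, 0, 0.06], "turn": [0, 0, 0], "gripper": -1}, {"xyz": [0, 0, 0], "turn": [0, 0, 0], "gripper": -1}, {"xyz": [0, 0, 0], "turn": [0, 0, 0], "gripper": -1}, {"xyz": [0, 0, 0], "turn": [0, 0, 0], "gripper": -1}]}}

```text
time_s: 29.67
position: [0.6473, 0.026, 0.0476]
tool_rot: [[-0.08, -0.997, 0.004], [-0.997, 0.08, -0.001], [0.001, -0.004, -1.0]]
ft_force: [-0.4, 0.1, -0.9]
grip_width: 0.0291
```

Still 1 mm high, so I lower a touch more and then release.

Call:
{"op": "step_arm", "data": {"steps": [{"xyz": [0, 0, 0.02], "turn": [0, 0, 0], "gripper": -1}, {"xyz": [0, 0, 0], "turn": [0, 0, 0], "gripper": -0.25}, {"xyz": [0, 0, 0], "turn": [0, 0, 0], "gripper": -0.2}, {"xyz": [0, 0, 0], "turn": [0, 0, 0], "gripper": -0.1}, {"xyz": [0, 0, 0], "turn": [0, 0, 0], "gripper": 0.2}, {"xyz": [0, 0, 0], "turn": [0, 0, 0], "gripper": 0.6}, {"xyz": [0, 0, 0], "turn": [0, 0, 0], "gripper": 1}, {"xyz": [0, 0, 0], "turn": [0, 0, 0], "gripper": 1}, {"xyz": [0, 0, 0], "turn": [0, 0, 0], "gripper": 1}, {"xyz": [0, 0, -0.3], "turn": [0, 0, 0], "gripper": 1}, {"xyz": [0, 0, -0.6], "turn": [0, 0, 0], "gripper": 1}, {"xyz": [0, 0, -0.7], "turn": [0, 0, 0], "gripper": 1}, {"xyz": [0, 0, -0.7], "turn": [0, 0, 0], "gripper": 1}, {"xyz": [0, 0, -0.7], "turn": [0, 0, 0], "gripper": 1}, {"xyz": [0, 0, -0.6], "turn": [0, 0, 0], "gripper": 1}, {"xyz": [0, 0, 0], "turn": [0, 0, 0], "gripper": 1}, {"xyz": [0, 0, 0], "turn": [0, 0, 0], "gripper": 1}]}}

```text
time_s: 31.08
position: [0.6469, 0.0262, 0.1923]
tool_rot: [[-0.08, -0.997, 0.007], [-0.997, 0.08, -0.002], [0.001, -0.007, -1.0]]
ft_force: [-0.7, 0.0, -1.6]
grip_width: 0.0855
```

```bash
python3 - <<'E'
from h import *
s=env.observe();print(s['time_s'],s['position'],s['grip_width'])
ci,im,W=look('w14');print(tube(im,W,'green',.045,.07))
go((.497,.1183,.190))
E
```

```text
31.0833 [0.6468825  0.02617883 0.19226398] 0.08549768292978004
[(array([325., 173.]), 1961, array([0.6891, 0.022 , 0.0552])), (array([325., 236.]), 845, array([0.645 , 0.0255, 0.055 ])), (array([551., 475.]), 378, array([ 0.4146, -0.1515,  0.05  ]))]
turn [-0.04 -0.01 -0.  ] shift [-2.    3.91  0.01]
```

Call:
{"op": "step_arm", "data": {"steps": [{"xyz": [-0.25, 0.49, 0], "turn": [-0.04, -0.01, 0], "gripper": 1}, {"xyz": [-0.25, 0.49, 0], "turn": [0, 0, 0], "gripper": 1}, {"xyz": [-0.25, 0.49, 0], "turn": [0, 0, 0], "gripper": 1}, {"xyz": [-0.25, 0.49, 0], "turn": [0, 0, 0], "gripper": 1}, {"xyz": [-0.25, 0.49, 0], "turn": [0, 0, 0], "gripper": 1}, {"xyz": [-0.25, 0.49, 0], "turn": [0, 0, 0], "gripper": 1}, {"xyz": [-0.25, 0.49, 0], "turn": [0, 0, 0], "gripper": 1}, {"xyz": [-0.25, 0.49, 0], "turn": [0, 0, 0], "gripper": 1}, {"xyz": [0, 0, 0], "turn": [0, 0, 0], "gripper": 1}, {"xyz": [0, 0, 0], "turn": [0, 0, 0], "gripper": 1}]}}

```text
time_s: 31.97
position: [0.4959, 0.1189, 0.1895]
tool_rot: [[-0.079, -0.997, -0.002], [-0.997, 0.079, -0.0], [0.0, 0.002, -1.0]]
ft_force: [0.3, -0.2, -0.6]
grip_width: 0.0851
```

```bash
python3 - <<'E'
from h import *
s=env.observe();print(s['time_s'],s['position'],s['grip_width'])
go((.497,.1183,.0445))
E
```

```text
31.9667 [0.49591351 0.11894294 0.18951076] 0.0850984431826531
turn [ 0.02 -0.    0.01] shift [ 0.01 -0.03  3.63]
```

Call:
{"op": "step_arm", "data": {"steps": [{"xyz": [0.01, 0, 0.65], "turn": [0, 0, 0], "gripper": 1}, {"xyz": [0, 0, 0.65], "turn": [0, 0, 0], "gripper": 1}, {"xyz": [0, 0, 0.65], "turn": [0, 0, 0], "gripper": 1}, {"xyz": [0, 0, 0.65], "turn": [0, 0, 0], "gripper": 1}, {"xyz": [0, 0, 0.5], "turn": [0, 0, 0], "gripper": 1}, {"xyz": [0, 0, 0.33], "turn": [0, 0, 0], "gripper": 1}, {"xyz": [0, 0, 0.2], "turn": [0, 0, 0], "gripper": 1}, {"xyz": [0, 0, 0], "turn": [0, 0, 0], "gripper": 0.2}, {"xyz": [0, 0, 0], "turn": [0, 0, 0], "gripper": 0.0}, {"xyz": [0, 0, 0], "turn": [0, 0, 0], "gripper": -0.2}, {"xyz": [0, 0, 0], "turn": [0, 0, 0], "gripper": -0.4}, {"xyz": [0, 0, 0], "turn": [0, 0, 0], "gripper": -0.6}, {"xyz": [0, 0, 0], "turn": [0, 0, 0], "gripper": -1}, {"xyz": [0, 0, 0], "turn": [0, 0, 0], "gripper": -1}, {"xyz": [0, 0, 0], "turn": [0, 0, 0], "gripper": -1}, {"xyz": [0, 0, 0], "turn": [0, 0, 0], "gripper": -1}]}}

```text
time_s: 33.3
position: [0.4972, 0.1185, 0.0457]
tool_rot: [[-0.081, -0.997, 0.002], [-0.997, 0.081, 0.0], [-0.001, -0.002, -1.0]]
ft_force: [-0.8, 3.1, 6.8]
grip_width: 0.0283
```

Call:
{"op": "step_arm", "data": {"steps": [{"xyz": [0, 0, -0.2], "turn": [0, 0, 0], "gripper": -1}, {"xyz": [0, 0, -0.5], "turn": [0, 0, 0], "gripper": -1}, {"xyz": [0, 0, -0.6], "turn": [0, 0, 0], "gripper": -1}, {"xyz": [0, 0, -0.6], "turn": [0, 0, 0], "gripper": -1}, {"xyz": [0, 0, -0.6], "turn": [0, 0, 0], "gripper": -1}, {"xyz": [0.51, -0.31, 0], "turn": [0, 0, 0], "gripper": -1}, {"xyz": [0.51, -0.31, 0], "turn": [0, 0, 0], "gripper": -1}, {"xyz": [0.51, -0.31, 0], "turn": [0, 0, 0], "gripper": -1}, {"xyz": [0.51, -0.31, 0], "turn": [0, 0, 0], "gripper": -1}, {"xyz": [0.51, -0.31, 0], "turn": [0, 0, 0], "gripper": -1}, {"xyz": [0.51, -0.31, 0], "turn": [0, 0, 0], "gripper": -1}, {"xyz": [0.51, -0.31, 0], "turn": [0, 0, 0], "gripper": -1}, {"xyz": [0.51, -0.31, 0], "turn": [0, 0, 0], "gripper": -1}, {"xyz": [0.51, -0.31, 0], "turn": [0, 0, 0], "gripper": -1}, {"xyz": [0.51, -0.31, 0], "turn": [0, 0, 0], "gripper": -1}, {"xyz": [0.51, -0.31, 0], "turn": [0, 0, 0], "gripper": -1}, {"xyz": [0.56, -0.31, 0], "turn": [0, 0, 0], "gripper": -1}, {"xyz": [0, 0, 0], "turn": [0, 0, 0], "gripper": -1}, {"xyz": [0, 0, 0], "turn": [0, 0, 0], "gripper": -1}, {"xyz": [0, 0, 0], "turn": [0, 0, 0], "gripper": -1}]}}

```text
time_s: 34.97
position: [0.6246, -0.1394, 0.1449]
tool_rot: [[-0.081, -0.997, -0.001], [-0.997, 0.081, 0.0], [-0.0, 0.001, -1.0]]
ft_force: [0.8, -0.6, -0.8]
grip_width: 0.0288
```

```bash
python3 - <<'E'
from h import *
s=env.observe();print(s['time_s'],s['position'],s['grip_width'])
ci,im,W=look('w15');print(tube(im,W,'red',.1,.2))
go((.6257,-.1394,.0460))
E
```

```text
34.9667 [ 0.62462202 -0.13937248  0.1448641 ] 0.028759565634408533
[(array([324., 220.]), 9234, array([ 0.6677, -0.1428,  0.154 ])), (array([324., 350.]), 3353, array([ 0.6227, -0.1393,  0.1544]))]
turn [0.01 0.   0.  ] shift [ 0.01 -0.03  2.48]
```

Call:
{"op": "step_arm", "data": {"steps": [{"xyz": [0, -0.01, 0.4], "turn": [0, 0, 0], "gripper": -1}, {"xyz": [0, 0, 0.6], "turn": [0, 0, 0], "gripper": -1}, {"xyz": [0, 0, 0.55], "turn": [0, 0, 0], "gripper": -1}, {"xyz": [0, 0, 0.4], "turn": [0, 0, 0], "gripper": -1}, {"xyz": [0, 0, 0.2], "turn": [0, 0, 0], "gripper": -1}, {"xyz": [0, 0, 0.15], "turn": [0, 0, 0], "gripper": -1}, {"xyz": [0, 0, 0.1], "turn": [0, 0, 0], "gripper": -1}, {"xyz": [0, 0, 0.08], "turn": [0, 0, 0], "gripper": -1}, {"xyz": [0, 0, 0], "turn": [0, 0, 0], "gripper": -1}, {"xyz": [0, 0, 0], "turn": [0, 0, 0], "gripper": -1}, {"xyz": [0, 0, 0], "turn": [0, 0, 0], "gripper": -1}]}}

```text
time_s: 35.93
position: [0.6258, -0.1398, 0.0463]
tool_rot: [[-0.08, -0.997, 0.001], [-0.997, 0.08, -0.0], [0.0, -0.001, -1.0]]
ft_force: [0.9, 1.3, 0.4]
grip_width: 0.0287
```

Call:
{"op": "step_arm", "data": {"steps": [{"xyz": [0, 0, 0.01], "turn": [0, 0, 0], "gripper": -0.25}, {"xyz": [0, 0, 0], "turn": [0, 0, 0], "gripper": -0.2}, {"xyz": [0, 0, 0], "turn": [0, 0, 0], "gripper": -0.1}, {"xyz": [0, 0, 0], "turn": [0, 0, 0], "gripper": 0.2}, {"xyz": [0, 0, 0], "turn": [0, 0, 0], "gripper": 0.6}, {"xyz": [0, 0, 0], "turn": [0, 0, 0], "gripper": 1}, {"xyz": [0, 0, 0], "turn": [0, 0, 0], "gripper": 1}, {"xyz": [0, 0, 0], "turn": [0, 0, 0], "gripper": 1}, {"xyz": [0, 0, -0.3], "turn": [0, 0, 0], "gripper": 1}, {"xyz": [0, 0, -0.6], "turn": [0, 0, 0], "gripper": 1}, {"xyz": [0, 0, -0.7], "turn": [0, 0, 0], "gripper": 1}, {"xyz": [0, 0, -0.7], "turn": [0, 0, 0], "gripper": 1}, {"xyz": [0, 0, -0.7], "turn": [0, 0, 0], "gripper": 1}, {"xyz": [0, 0, -0.7], "turn": [0, 0, 0], "gripper": 1}, {"xyz": [0, 0, -0.7], "turn": [0, 0, 0], "gripper": 1}, {"xyz": [0, 0, 0], "turn": [0, 0, 0], "gripper": 1}, {"xyz": [0, 0, 0], "turn": [0, 0, 0], "gripper": 1}]}}

```text
time_s: 37.35
position: [0.6258, -0.1399, 0.2237]
tool_rot: [[-0.08, -0.997, 0.004], [-0.997, 0.08, -0.002], [0.001, -0.004, -1.0]]
ft_force: [-1.4, 0.2, -0.4]
grip_width: 0.0857
```

Call:
{"op": "step_arm", "data": {"steps": [{"xyz": [0.6, 0.6, 0], "turn": [0, 0, 0], "gripper": 1}, {"xyz": [0.6, 0.6, 0], "turn": [0, 0, 0], "gripper": 1}, {"xyz": [0.6, 0.6, 0], "turn": [0, 0, 0], "gripper": 1}, {"xyz": [0.6, 0.6, 0], "turn": [0, 0, 0], "gripper": 1}, {"xyz": [0.6, 0.6, 0], "turn": [0, 0, 0], "gripper": 1}, {"xyz": [0.6, 0.6, 0], "turn": [0, 0, 0], "gripper": 1}, {"xyz": [0.6, 0.6, 0], "turn": [0, 0, 0], "gripper": 1}, {"xyz": [0.6, 0.6, 0], "turn": [0, 0, 0], "gripper": 1}, {"xyz": [0.6, 0.6, 0], "turn": [0, 0, 0], "gripper": 1}, {"xyz": [0.6, 0.6, 0], "turn": [0, 0, 0], "gripper": 1}, {"xyz": [0.6, 0.3, 0], "turn": [0, 0, 0], "gripper": 1}, {"xyz": [0.6, 0.3, 0], "turn": [0, 0, 0], "gripper": 1}, {"xyz": [0, 0, 0], "turn": [0, 0, 0], "gripper": 1}, {"xyz": [0, 0, 0], "turn": [0, 0, 0], "gripper": 1}]}}

```text
time_s: 38.52
position: [0.3383, -0.406, 0.2203]
tool_rot: [[-0.083, -0.997, -0.001], [-0.997, 0.083, 0.002], [-0.002, 0.001, -1.0]]
ft_force: [0.3, -0.1, 0.8]
grip_width: 0.0857
```

```bash
python3 - <<'E'
from h import *
s=env.observe();print(s['time_s'],s['position'],s['grip_width'])
ci=cams.camera_info('top');im,d=cams.get_image('top');cv2.imwrite('pics/top1.png',im[:,:,::-1]);W=depthpts(ci,d)
for c in HUE: print(c,C[c],[t for t in tube(im,W,c,.045,.07)])
R=np.zeros((480,640),bool);R[265:315,150:205]=1;m=R&(W[...,2]>.03)&(W[...,2]<.2);print(W[m].mean(0),W[m].max(0))
E
```

```text
38.5167 [ 0.33832507 -0.40601125  0.22030506] 0.08574351869435844
red (0.624, -0.1395) [(array([424., 166.]), 356, array([ 0.6683, -0.1407,  0.0572])), (array([426., 193.]), 204, array([ 0.6254, -0.1375,  0.0572]))]
blue (0.6479, 0.1822) [(array([220., 165.]), 352, array([0.6923, 0.1759, 0.0576])), (array([219., 192.]), 197, array([0.6496, 0.1788, 0.0572]))]
green (0.646, 0.0257) [(array([319., 160.]), 333, array([0.6893, 0.0218, 0.0574])), (array([319., 187.]), 181, array([0.6466, 0.0247, 0.0571])), (array([477., 305.]), 806, array([ 0.45  , -0.1947,  0.0533]))]
yellow (0.4814, -0.0326) [(array([364., 261.]), 397, array([ 0.526 , -0.0345,  0.057 ])), (array([365., 290.]), 218, array([ 0.4828, -0.0313,  0.0566]))]
[0.49621187 0.23977654 0.08206236] [0.52378901 0.26887852 0.11738241]
```

View pics/top1.png

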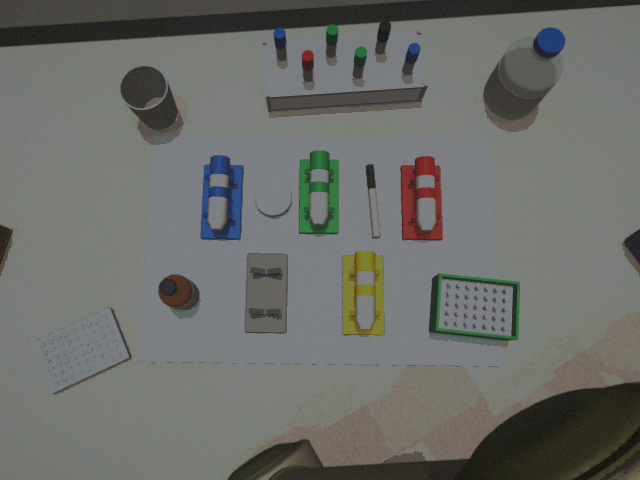

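All four tubes lie in their own cradles (blue 219,192; green 319,187; red 426,193; yellow 365,290). Grey is empty and the bottle is upright at (178,291). Handing in.

```bash
python3 -c "
from rig import order
print(order.close_job())"
```

```text
the job is handed in; nothing more can be done
None
```

All four tubes are in the cradles of their own colour, the grey cradle is empty, and the job is handed in at about 39 s of the 128 s allowed. It took six moves: the blue and yellow tubes were swapped by way of the grey cradle, then the red and green ones.

- **Position:** the last top view puts each tube's band within about 2 mm of its cradle's middle along x and 3.5 mm across, where 15 mm is allowed.
- **Height and level:** caps and bands read the same height, about 57 mm, so every tube lies level and fully down in both supports.
- **Bottle and arm:** the amber bottle stands upright where it was, and the arm is clear of everything with the gripper open.
- **Disagreement between cameras:** the top and wrist cameras differ by 1 to 3.5 mm in position and about 2 mm in height. That is close to the stated calibration error and well inside the tolerances.
- **One check failed:** the wrist-camera check of the green plate gave no usable result, because the mask also caught the green tray. I used the top-view position for that cradle instead.

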